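# Back off the rotor's knurled hold-down knob two turns

## Task

Slacken the big knurled hold-down knob on top of the rotor head by two full turns, anticlockwise as seen from above, stroking its rim round with a fingertip, and stop there with its white index line pointing as it did at the start. Leave the knob on its thread, do not pick anything up, and leave the buckets and the other loose things lying about where they are.

Things in the scene. Friction and masses are not known exactly. Their poses are not given: they have to be found in the camera images.
- knob_centre (a point): Black bakelite hold-down knob, 100 mm across its knurled rim (36 upright ribs, 1.5 mm proud, 24 mm tall): too wide to grip. Axis vertical. This point is on the axis half-way up the rim: ribs reach 12 mm above and below it, the flat top is 14 mm above. Clear space below the rim: the rotor arms' tops lie 26 mm below this point at the start. The knob climbs 3 mm per turn slackened.
- index_mark (a point): Middle of the white index line (20 mm long, 5 mm wide, radial) on the knob's top face near its edge, 35 mm from the knob's axis; it goes round with the knob. At the start it may point any way.
- knob (a joint): How far the knob is turned, in rad: 0 when tight, as at every start, growing anticlockwise seen from above (loosening), 6.28 per turn, counted on past one turn. Even friction of 0.08 N m (under 2 N along the rim); stays where it is left. Does not go below 0; the thread ends at four turns. The knob's axis does not give when pushed sideways.
- stud: Fixed 16 mm steel stud that the knob runs on. Origin on the knob's axis, on top of the rotor hub, 98 mm above the bench (20 mm below the middle of the rim at the start). Its tip stands 23 mm above the knob's flat top at the start, 17 mm after two turns.
- stand: Fixed rotor check stand: grey round base 170 mm across, short column, and a grey four-armed swing-out rotor head, 298 mm across the arm ends, that cannot turn. Origin on the bench under the knob's axis; arms along the diagonals of its x and y axes, their tops 92 mm above the bench; hub top at 98 mm.
- bucket_a_mid (a point): Bystander: round dented stainless centrifuge bucket, 86 mm across the rim (105 mm over its two side lugs) and 92 mm tall, loose and open at the top, standing on the bench near the rotor head between two of its arms. This point is half-way up its axis.
- bucket_b_mid (a point): Bystander: round dented stainless centrifuge bucket, 86 mm across the rim (105 mm over its two side lugs) and 92 mm tall, loose and open at the top, standing on the bench near the rotor head between two of its arms. This point is half-way up its axis.
- bucket_c_mid (a point): Bystander: round dented stainless centrifuge bucket, 86 mm across the rim (105 mm over its two side lugs) and 92 mm tall, loose and open at the top, standing on the bench near the rotor head between two of its arms. This point is half-way up its axis.
- hex_key_handle (a point): Bystander: T-handled hex key lying loose on the bench, red 106 mm cross handle 22 mm thick, thin steel shank reaching 180 mm from this point along its x axis. This point is the middle of the handle.
- magnifier_mid (a point): Bystander: domed green glass magnifier puck lying loose on the bench, 66 mm across and 26 mm high. This point is its centre.
- spare_knob_mid (a point): Bystander: a small spare six-lobed black bakelite knob with a brass foot standing loose on the bench, 52 mm across and 34 mm high; not the one to be turned. This point is half-way up.

How it is judged (in metres and radians):
On the way:
1. the knob has come round its first full turn (value of joint knob above 6.28319 rad).
At the end, for the whole second after the job is handed in: The knob stands still, two full turns looser than at the start to within 0.15 of a turn (54 degrees) either way, and every loose bystander is within 15 mm of where it stood (value of joint knob between 11.624 and 13.509 rad and velocity of joint knob between -0.1 and 0.1 rad/s and distance of each of bucket_a_mid, bucket_b_mid, bucket_c_mid, hex_key_handle, magnifier_mid, spare_knob_mid from where it was at the start of the episode below 0.015 m); the robot touches nothing.
It fails at once if the knob or the rotor head is pressed with the arm or the gripper's body instead of the fingers (contact force between the arm and stud above 5 N or contact force between the arm and stand above 5 N).
It fails at once if the knob is run off past two and a half turns (value of joint knob above 15.708 rad).
It fails at once if a bystander is knocked over, shoved, picked up or carried (distance of any of bucket_a_mid, bucket_b_mid, bucket_c_mid, hex_key_handle, magnifier_mid, spare_knob_mid from where it was at the start of the episode above 0.02 m).
It also fails if it takes over 64 s, if anything falls off the work surface, if the arm or the gripper's body presses on something with over 40 N, if the wrist force passes 120 N, or if a joint passes its speed limit or range.

## Robot

A 6-joint arm with a two-finger parallel gripper is mounted at the origin on the work surface. World frame = base frame: x ahead of the robot, y to its left, z up, the work surface at z = 0. Lengths are in mm, angles in rad, forces in N, time in s.
With the tool pointing down it reaches from about 350 to 875 mm from the base axis. Payload 4.2 kg.
Tool frame: the origin (TCP) lies at the very end of the fingers, on their centre line; the grasp point (between the pads) lies arm.grip_point_offset behind it (arm.grip_point_offset is the distance from the TCP to the grasp point, in mm); z points along the fingers, y is the line along which they close (so a half turn about z gives the same grasp; the last joint's range is limited). The gripper opens to 85 mm and grips with 20 to 120 N. Pads are 22 mm wide; open, the fingers measure 114 mm over their backs; the gripper's body (76 mm by 85 mm) begins 54 mm behind the grasp point. The pads swing forward as they close: fully open they stand 13 mm farther back than shut.
Start: joints at [0.259, 0.385, 0.008, 0, -1.194, -0.259], TCP at [624.979, 0.025, 231.312] pointing down, gripper open.
Joint ranges: [-3.14, 3.14], [-1.21, 2.06], [-1.07, 1.41], [-3.16, 2.05], [-2.99, -0.16], [-3.1, 3.1]. Speed limits (rad/s): [2.79, 2.79, 3.14, 3.14, 3.14, 3.14].

## Interface

Orientations are given as a unit quaternion [x, y, z, w].
In Python, from bench import arm, cams, ticket gives the robot as it stands.
- The arm moves only by the tool servo_tool, never from a script. Its argument "commands" is a list that holds one entry, the list of rows, each a list of 7 numbers: the closure in counts, from 0 (fully open) to 255 (shut), then the shift along the tool's x, y, z in m, then the turn, a rotation vector about the tool's x, y, z in degrees. In form: [[[grip, x, y, z, ax, ay, az], ...]]. A call has 1 to 10 rows; each row shifts and turns the commanded pose from where the row before left it, along the tool's axes as they then stand; what a row does not reach is not made up. A row lasts 1/12 s, in which the tool goes at most 41.7 mm and 7.16 degrees, less where a joint would pass 70% of its speed; a pose out of reach is approached as far as the arm can. A call with a gripper value outside its range is refused whole. The fingers move at their own pace and stop on an object; the grip force is fixed at half the most. Time passes only in rows, so rows that do not move let the fingers close. It gives the time, the measured TCP pose, the force, the opening and the grip force at its end, in the units of the state.
- arm.read_state(): the state, without advancing time (a new reading comes with each control period).
- cams.get_image(name): name is "scene" or "side" or "wrist"; returns a dict with "frame" (420x560x3 uint8, blue, green, red), "K" (3x3 intrinsics, pixels), "T" (4x4, takes a point from camera to world coordinates). Camera axes: x right, y up, looking along -z (the intrinsics and any distortion apply to the point x, -y, -z); pixel columns grow to the right and rows downward; lengths in mm; the calibration is good to about 2 mm. A picture is of the moment at which its call begins. There is no depth.
- ticket.job_done(): hands the job in; it is judged then, once.
The state is a dict: "clock": time; "joints": joint angles; "joint_vel": joint speeds; "joint_efforts": joint torques, N m; "position": TCP position; "ee_rot": TCP orientation; "contact_force": force on the tool from outside, world axes, zero at the start; "wrist_torque": the same for the moment, N m; "gripper_width": finger opening in mm; "grasp_force": force on a finger pad.
Only numpy, scipy, OpenCV 4.12 (cv2) and the standard library are available. Lean on these libraries where they do the work, as an engineer would, in place of code of your own. Each camera call takes 0.05 s, during which the arm holds its last target. There are 200 camera calls.

## Working session

There is one attempt and no reset: what is moved stays moved. The work goes in short steps, Python scripts to look and compute and a tool call to move; the robot and the scene stay as the last step left them, time stands still between calls to the robot, and variables do not carry over. Pictures are saved under pics/ and viewed, at most 10 in all, crops included, and the job is handed in when it is done.

Besides the shell and the picture viewer there is one more tool, called after "Request:" by a JSON object that holds its "api" and its "payload". servo_tool: Moves the arm, as the interface text tells. Its arguments: {"type":"object","properties":{"commands":{"type":"array","items":{"type":"array","items":{"type":"array","items":{"type":"number"}}}}},"required":["commands"]}

```bash
mkdir -p pics; ls
cat > h.py <<'E'
import numpy as np,cv2
from bench import arm,cams,ticket
def pic(n,f):
    d=cams.get_image(n); cv2.imwrite('pics/'+f,d['frame']); return d
def proj(d,P):
    T=d['T'];p=np.linalg.inv(T)@np.append(P,1.);p=p[:3]
    v=np.array([p[0],-p[1],-p[2]]);u=np.array(d['K'])@v;return u[:2]/u[2]
def ray(d,u,v,z):
    T=np.array(d['T']);r=np.linalg.inv(d['K'])@[u,v,1];r=T[:3,:3]@[r[0],-r[1],-r[2]];o=T[:3,3]
    return o+r*(z-o[2])/r[2]
E
python3 - <<'E'
from h import *
for n in ['scene','side','wrist']:
    d=pic(n,n+'0.png'); print(n,np.round(d['T'],2).tolist(),np.round(d['K'],1).tolist(),[k for k in d])
s=arm.read_state();print(s,arm.grip_point_offset)
a=[cv2.imread('pics/%s0.png'%n) for n in ['scene','wrist']]
E
```

```text
pics
scene [[0.81, -0.39, 0.44, 1088.18], [0.59, 0.53, -0.61, -753.19], [0.0, 0.75, 0.66, 939.91], [0.0, 0.0, 0.0, 1.0]] [[453.1, 0.0, 276.0], [0.0, 453.1, 205.5], [0.0, 0.0, 1.0]] ['frame', 'K', 'T']
side [[-0.72, 0.48, -0.51, -170.76], [-0.7, -0.48, 0.53, 738.23], [0.01, 0.74, 0.68, 1072.5], [0.0, 0.0, 0.0, 1.0]] [[447.1, 0.0, 281.4], [0.0, 447.1, 216.7], [0.0, 0.0, 1.0]] ['frame', 'K', 'T']
wrist [[-1.0, -0.0, 0.0, 625.02], [0.0, -0.96, -0.29, -75.54], [0.0, -0.29, 0.96, 373.23], [0.0, 0.0, 0.0, 1.0]] [[317.9, 0.0, 278.6], [0.0, 317.9, 213.8], [0.0, 0.0, 1.0]] ['frame', 'K', 'T']
{'clock': 0.15, 'joints': array([ 2.58626244e-01,  3.85403120e-01,  6.93282099e-03, -3.43300170e-04,
       -1.19402080e+00, -2.58578194e-01]), 'joint_vel': array([-0.00010469, -0.00193449,  0.00367801,  0.00075489,  0.00034678,
        0.00184448]), 'joint_efforts': array([-6.03353892e-04, -3.92678475e+01,  1.88581592e+01,  4.18858320e+00,
       -3.39302780e-03,  5.70479813e-06]), 'position': array([6.24553504e+02, 2.72069709e-02, 2.30457463e+02]), 'ee_rot': array([-7.07078754e-01,  7.07134282e-01,  5.63961334e-04, -6.52280333e-04]), 'contact_force': array([ 0.85143629, -0.65757856,  0.1096597 ]), 'wrist_torque': array([0.01085557, 0.01848457, 0.01774114]), 'grasp_force': 0.0, 'gripper_width': 85.56589240609648} 18.700000000000003
```

View pics/scene0.png

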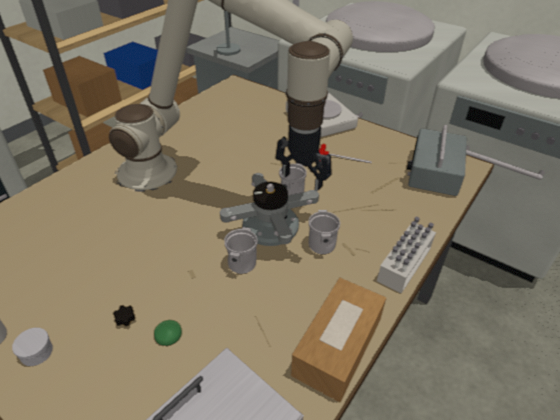

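View pics/side0.png

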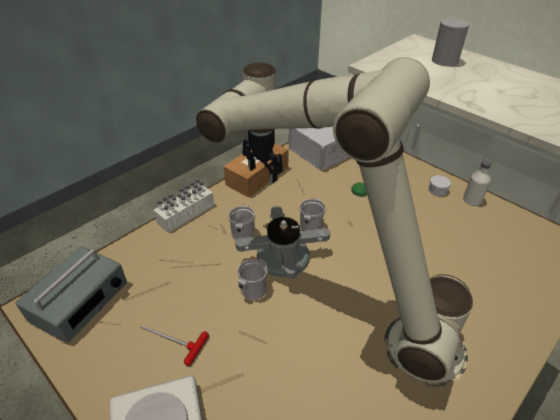

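The scene view shows the knob at (270,195), with buckets at (240,250), (323,232) and (292,180). The side view shows the knob at (284,232), with buckets at (242,222), (312,215) and (253,280). Next I'll locate them in world coordinates.

Run:
```python
from h import *
out=[]
for n,c in [('scene',(270,195)),('side',(284,232))]:
    d=cams.get_image(n);f=d['frame'];g=f.max(axis=2)
    x,y=c;m=np.zeros_like(g);m[y-25:y+25,x-28:x+28]=((g<60)*255)[y-25:y+25,x-28:x+28]
    k,lab,st,ce=cv2.connectedComponentsWithStats(m)
    i=1+np.argmax(st[1:,4]);print(n,st[i],ce[i],ray(d,*ce[i],122).round(1))
    # top-face centre via bbox left/right
    out.append(cv2.resize(f[y-50:y+75,x-50:x+80],None,fx=3,fy=4.2*125/125,interpolation=cv2.INTER_CUBIC) if 0 else cv2.resize(f[y-35:y+65,x-65:x+65],None,fx=6,fy=6,interpolation=cv2.INTER_CUBIC)[:600,:])
    B={'scene':[(240,236),(323,219),(292,172)],'side':[(242,212),(312,206),(253,266)]}[n]
    for b in B: print(' rim',b,ray(d,*b,92).round(0))
    cv2.imwrite(f'pics/c_{n}.png',out[-1])
```

```text
scene [253 182  35  28 736] [270.62907609 196.3125    ] [508.9  26.1 122. ]
 rim (240, 236) [ 519. -124.   92.]
 rim (323, 219) [661.  62.  92.]
 rim (292, 172) [472. 188.  92.]
side [267 216  33  29 694] [282.65129683 231.27665706] [498.9  39.4 122. ]
 rim (242, 212) [677.  46.  92.]
 rim (312, 206) [ 534. -137.   92.]
 rim (253, 266) [481. 180.  92.]
```

View pics/c_scene.png

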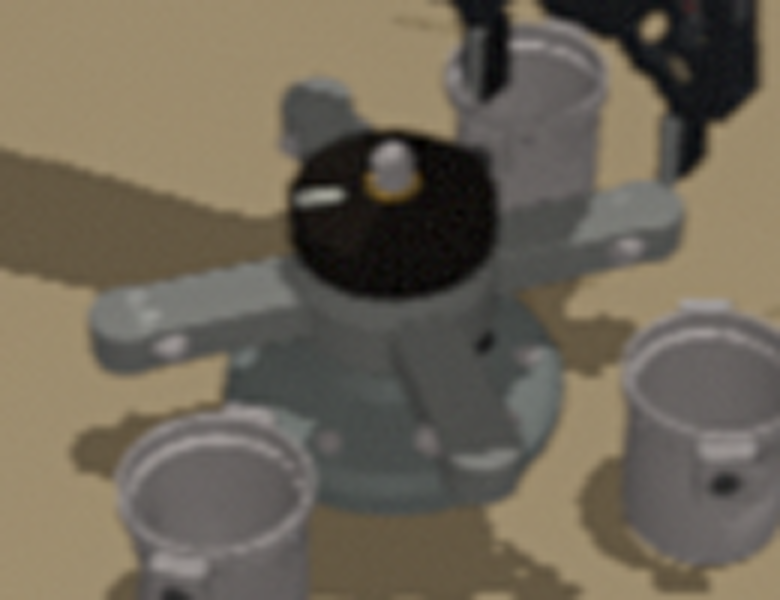

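View pics/c_side.png

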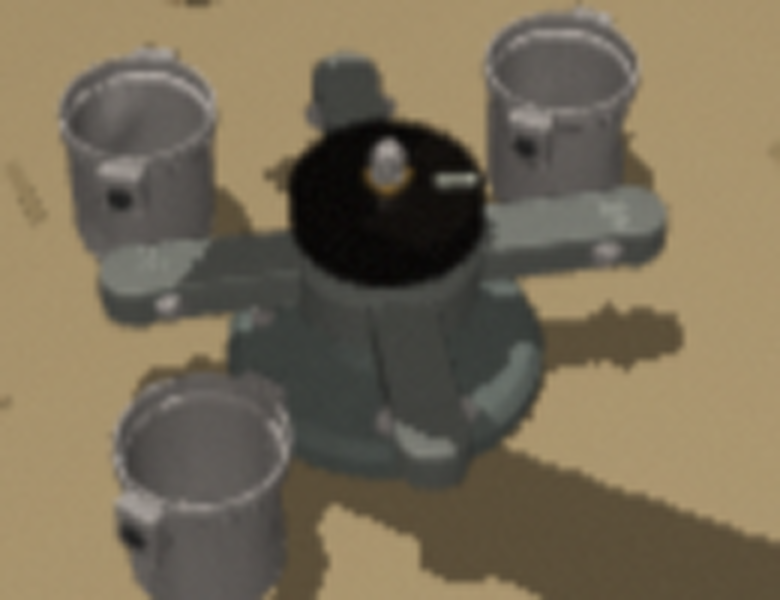

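The crops show the stud base at scene (270.3,190.8) and side (283.5,227.8). The index line's middle is at scene (258.3,192.5) and side (295.2,227).

```bash
cat >> h.py <<'E'
def mark(d,C,z=132,show=False):
    """white index line on the knob top: angle (deg) about C, radius and pixel count"""
    f=d['frame'].astype(int);th=np.radians(np.arange(0,360,2));best=[]
    for r in range(27,44,2):
        for t in th:
            u,v=proj(d,[C[0]+r*np.cos(t),C[1]+r*np.sin(t),z]).round().astype(int)
            if 0<=v<420 and 0<=u<560 and f[v,u].min()>95: best.append((u,v))
    P=np.array([ray(d,*b,z)[:2]-C for b in set(best)])
    if len(P)==0: return None
    m=P.mean(0);return np.degrees(np.arctan2(m[1],m[0])).round(1),np.hypot(*m).round(1),len(P)
E
python3 - <<'E'
from h import *
S=cams.get_image('scene');D=cams.get_image('side')
def tri(a,b):
    A=[];B=[]
    for d,p in ((S,a),(D,b)):
        o=d['T'][:3,3];r=ray(d,*p,0)-o;r/=np.linalg.norm(r);M=np.eye(3)-np.outer(r,r);A.append(M);B.append(M@o)
    return np.linalg.solve(sum(A),sum(B)).round(1)
print('tip',tri((270.5,184.2),(283.7,220.7)),'base',tri((270.3,190.8),(283.5,227.8)),'mark',tri((258.3,192.5),(295.2,227)))
print(ray(S,270.3,190.8,133),ray(D,283.5,227.8,133),ray(S,258.3,192.5,132),ray(D,295.2,227,132))
C=(ray(S,270.3,190.8,133)+ray(D,283.5,227.8,133))[:2]/2;print(C)
print(mark(S,C),mark(D,C))
# rim edges
for d,l,r in ((S,(253.3,193),(287.8,194)),(D,(267.3,229),(299.5,230))): print(ray(d,*l,130),ray(d,*r,130))
E
```

```text
tip [503.   32.2 158.5] base [500.7  34.7 132.2] mark [478.    8.  132.7]
[501.66819844  34.32459339 133.        ] [499.74279902  34.92424715 133.        ] [478.33268962   9.48256729 132.        ] [477.64455976   6.7469608  132.        ]
[500.70549873  34.62442027]
(np.float64(-157.3), np.float64(23.4), 20) (np.float64(-85.6), np.float64(24.4), 13)
[466.87795243   1.37426954 130.        ] [547.25941026  54.79793995 130.        ]
[533.09240834  70.82697574 130.        ] [460.89186685   5.61284068 130.        ]
```

Knob axis is about (502,33), top at 132, and the index points about -134°. All of this agrees with the given sizes. Tool x is world -y, tool y is world -x, and tool z is down. I'll close the fingers, go to (595,33), and lower to z 112.

Request:
{"api": "servo_tool", "payload": {"commands": [[[255, -0.017, 0.015, 0, 0, 0, 0], [255, -0.016, 0.015, 0, 0, 0, 0], [255, 0, 0, 0.02, 0, 0, 0], [255, 0, 0, 0.025, 0, 0, 0], [255, 0, 0, 0.025, 0, 0, 0], [255, 0, 0, 0.025, 0, 0, 0], [255, 0, 0, 0.024, 0, 0, 0], [255, 0, 0, 0, 0, 0, 0], [255, 0, 0, 0, 0, 0, 0]]]}}

```text
clock: 1.1
position: [594.5, 32.8, 111.6]
ee_rot: [0.707, -0.707, -0.0, 0.001]
contact_force: [0.6, -0.0, 1.0]
gripper_width: -0.0
grasp_force: 0.0
```

Request:
{"api": "servo_tool", "payload": {"commands": [[[255, 0, 0.011, 0, 0, 0, 0], [255, 0, 0.011, 0, 0, 0, 0], [255, 0, 0.002, 0, 0, 0, 0], [255, 0, 0.002, 0, 0, 0, 0], [255, 0, 0, 0, 0, 0, 0]]]}}

```text
clock: 1.52
position: [569.9, 33.3, 113.9]
ee_rot: [0.707, -0.707, 0.001, -0.001]
contact_force: [-0.2, -0.1, -0.3]
gripper_width: 0.1
grasp_force: 0.0
```

Run:
```python
from h import *
a=[]
for n,x,y in (('scene',270,195),('side',284,232)):
    f=cams.get_image(n)['frame'];a.append(cv2.resize(f[y-50:y+50,x-33:x+33],None,fx=6,fy=6,interpolation=cv2.INTER_CUBIC))
cv2.imwrite('pics/c2.png',np.hstack(a))
```

```text
(no output)
```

View pics/c2.png

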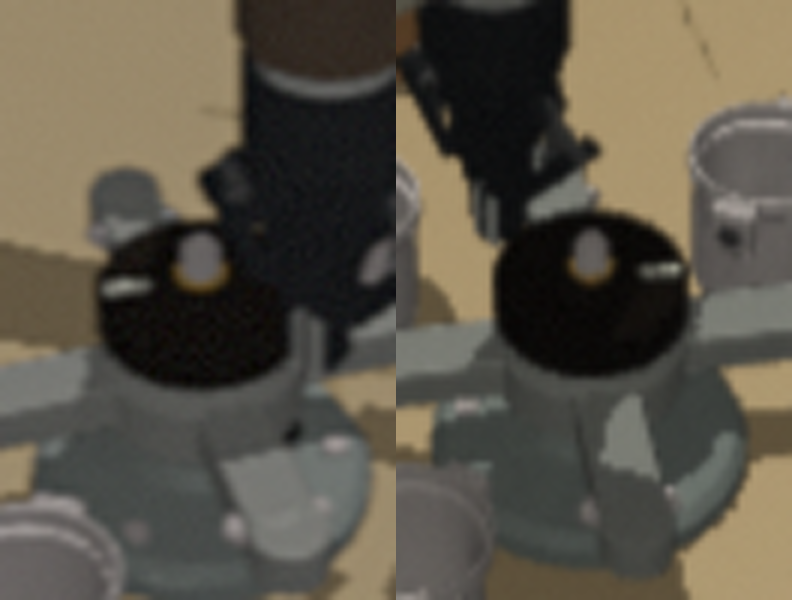

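The fingers stand right beside the rim, at crop (320,340) left and (490,220) right, and the index hasn't moved. I'll edge in until they touch.

Request:
{"api": "servo_tool", "payload": {"commands": [[[255, 0, 0.001, 0.001, 0, 0, 0], [255, 0, 0.001, 0, 0, 0, 0], [255, 0, 0.001, 0, 0, 0, 0], [255, 0, 0, 0, 0, 0, 0]]]}}

```text
clock: 1.95
position: [565.8, 33.0, 111.1]
ee_rot: [-0.707, 0.707, 0.0, -0.0]
contact_force: [-1.0, -0.7, -0.7]
gripper_width: -0.5
grasp_force: 0.0
```

Request:
{"api": "servo_tool", "payload": {"commands": [[[255, 0, 0.001, 0, 0, 0, 0], [255, 0, 0.001, 0, 0, 0, 0], [255, 0, 0, 0, 0, 0, 0]]]}}

```text
clock: 2.2
position: [565.4, 33.2, 111.6]
ee_rot: [0.707, -0.707, 0.001, -0.001]
contact_force: [5.8, -0.5, -2.7]
gripper_width: -0.1
grasp_force: 2.4
```

Request:
{"api": "servo_tool", "payload": {"commands": [[[255, 0, 0.001, 0, 0, 0, 0], [255, 0, 0.001, 0, 0, 0, 0], [255, 0, 0, 0, 0, 0, 0]]]}}

```text
clock: 2.45
position: [565.3, 33.6, 111.8]
ee_rot: [0.707, -0.707, 0.002, -0.003]
contact_force: [8.7, -1.5, -5.5]
gripper_width: 0.0
grasp_force: 4.4
```

Contact is soft, about 2–3 N/mm, and I'm pressing about 3 mm in. Now I'll stroke: straight past the face, then round the first corner.

Request:
{"api": "servo_tool", "payload": {"commands": [[[255, -0.0055, 0, 0, 0, 0, 0], [255, -0.0055, 0, 0, 0, 0, 0], [255, -0.0076, 0.0006, 0, 0, 0, 0], [255, -0.0074, 0.0018, 0, 0, 0, 0], [255, -0.007, 0.0029, 0, 0, 0, 0], [255, -0.0065, 0.004, 0, 0, 0, 0], [255, -0.0058, 0.0049, 0, 0, 0, 0], [255, -0.0049, 0.0058, 0, 0, 0, 0], [255, -0.004, 0.0065, 0, 0, 0, 0], [255, -0.0029, 0.007, 0, 0, 0, 0]]]}}

```text
clock: 3.28
position: [527.6, 90.8, 111.2]
ee_rot: [0.707, -0.707, -0.0, -0.0]
contact_force: [2.1, 1.0, 0.1]
gripper_width: 0.1
grasp_force: 0.8
```

```bash
cat >> h.py <<'E'
def mark(d,C,z):
    f=d['frame'].min(axis=2);ax=[proj(d,[*C,z+k]) for k in range(-2,28,2)];P=[]
    c=ax[0].astype(int)
    for v in range(c[1]-30,c[1]+30):
        for u in range(c[0]-30,c[0]+30):
            p=ray(d,u,v,z)[:2]-C
            if 20<np.hypot(*p)<46 and f[v,u]>90 and min(np.hypot(*(a-[u,v])) for a in ax)>5: P.append(p)
    if len(P)<3: return None
    m=np.median(P,0);return np.degrees(np.arctan2(m[1],m[0])).round(0),np.hypot(*m).round(0),len(P)
def look(z=132,C=np.array([502,33.])):
    for n in ('scene','side'):
        d=cams.get_image(n);print(n,mark(d,C,z))
    return
E
python3 - <<'E'
from h import *
look()
a=[]
for n,x,y in (('scene',270,195),('side',284,232)):
    f=cams.get_image(n)['frame'];a.append(cv2.resize(f[y-50:y+50,x-33:x+33],None,fx=6,fy=6,interpolation=cv2.INTER_CUBIC))
cv2.imwrite('pics/c3.png',np.hstack(a))
E
```

```text
scene (np.float64(-75.0), np.float64(33.0), 13)
side None
```

View pics/c3.png

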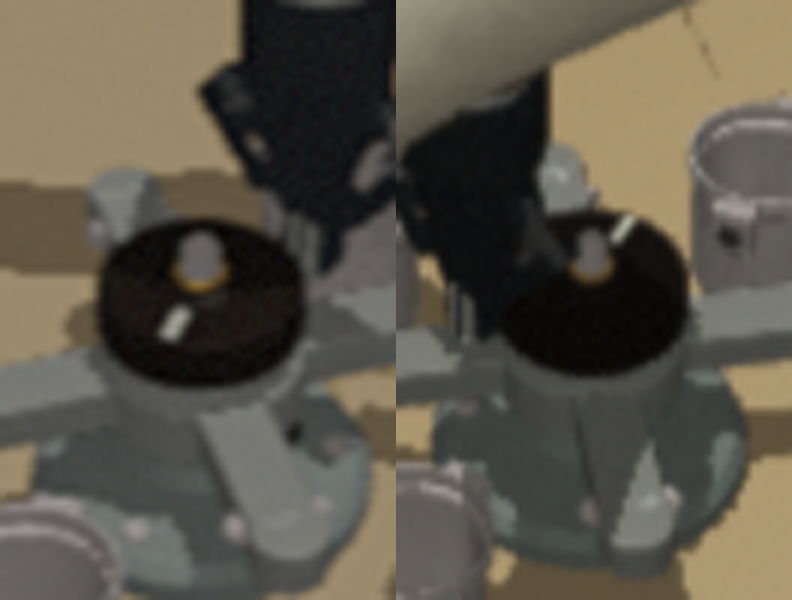

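The scene view shows the index now at -75°, so the knob turned about +59° with some slip as the force faded at the corner. I'll press 1–2 mm deeper as I go on.

Request:
{"api": "servo_tool", "payload": {"commands": [[[255, 0.001, 0.0075, 0, 0, 0, 0], [255, 0.0005, 0.0075, 0, 0, 0, 0], [255, 0, 0.0075, 0, 0, 0, 0], [255, 0, 0.0075, 0, 0, 0, 0], [255, 0, 0.0075, 0, 0, 0, 0], [255, 0.0015, 0.0075, 0, 0, 0, 0], [255, 0.0025, 0.0074, 0, 0, 0, 0], [255, 0.0035, 0.007, 0, 0, 0, 0], [255, 0.0045, 0.0063, 0, 0, 0, 0], [255, 0.0053, 0.0055, 0, 0, 0, 0]]]}}

```text
clock: 4.32
position: [455.8, 74.2, 111.8]
ee_rot: [-0.707, 0.707, 0.002, 0.001]
contact_force: [-13.4, 18.2, 9.1]
gripper_width: -0.0
grasp_force: 11.8
```

Run:
```python
from h import *
look()
```

```text
scene (np.float64(15.0), np.float64(32.0), 13)
side None
```

Request:
{"api": "servo_tool", "payload": {"commands": [[[255, 0.0058, 0.0046, 0, 0, 0, 0], [255, 0.0064, 0.0039, 0, 0, 0, 0], [255, 0.0068, 0.003, 0, 0, 0, 0], [255, 0.0072, 0.0022, 0, 0, 0, 0], [255, 0.0074, 0.0012, 0, 0, 0, 0], [255, 0.0074, 0.0004, 0, 0, 0, 0], [255, 0.0075, 0, 0, 0, 0, 0], [255, 0.0075, -0.0015, 0, 0, 0, 0], [255, 0.0074, -0.0025, 0, 0, 0, 0], [255, 0.007, -0.0035, 0, 0, 0, 0]]]}}

```text
clock: 5.25
position: [448.6, -0.3, 110.9]
ee_rot: [-0.707, 0.707, 0.001, -0.001]
contact_force: [-2.7, 0.9, -0.4]
gripper_width: -0.1
grasp_force: 1.3
```

Run:
```python
from h import *
look(133)
```

```text
scene (np.float64(98.0), np.float64(40.0), 7)
side (np.float64(93.0), np.float64(32.0), 11)
```

Request:
{"api": "servo_tool", "payload": {"commands": [[[255, 0.0049, -0.005, 0, 0, 0, 0], [255, 0.0045, -0.0055, 0, 0, 0, 0], [255, 0.0037, -0.006, 0, 0, 0, 0], [255, 0.0035, -0.0065, 0, 0, 0, 0], [255, 0.0028, -0.007, 0, 0, 0, 0], [255, 0.002, -0.0075, 0, 0, 0, 0], [255, 0.0013, -0.0075, 0, 0, 0, 0], [255, 0.0002, -0.0075, 0, 0, 0, 0], [255, 0, -0.0075, 0, 0, 0, 0], [255, -0.001, -0.0075, 0, 0, 0, 0]]]}}

```text
clock: 6.18
position: [516.9, -24.9, 111.3]
ee_rot: [-0.707, 0.707, -0.001, -0.003]
contact_force: [-0.3, -11.7, 1.1]
gripper_width: -0.1
grasp_force: 5.7
```

Run:
```python
from h import *
look(134)
```

```text
scene None
side None
```

Request:
{"api": "servo_tool", "payload": {"commands": [[[255, -0.0025, -0.0075, 0, 0, 0, 0], [255, -0.0033, -0.007, 0, 0, 0, 0], [255, -0.0037, -0.0065, 0, 0, 0, 0], [255, -0.0045, -0.006, 0, 0, 0, 0], [255, -0.005, -0.0055, 0, 0, 0, 0], [255, -0.006, -0.004, 0, 0, 0, 0], [255, -0.0065, -0.003, 0, 0, 0, 0], [255, -0.007, -0.0025, 0, 0, 0, 0], [255, -0.0075, -0.002, 0, 0, 0, 0], [255, -0.0075, -0.001, 0, 0, 0, 0]]]}}

```text
clock: 7.12
position: [565.7, 33.1, 112.6]
ee_rot: [0.707, -0.707, 0.002, -0.003]
contact_force: [4.0, -2.6, 0.7]
gripper_width: -0.1
grasp_force: 1.9
```

Run:
```python
from h import *
look(135)
a=[]
for n,x,y in (('scene',270,195),('side',284,232)):
    f=cams.get_image(n)['frame'];a.append(cv2.resize(f[y-50:y+50,x-33:x+33],None,fx=6,fy=6,interpolation=cv2.INTER_CUBIC))
cv2.imwrite('pics/c4.png',np.hstack(a))
```

```text
scene None
side None
```

View pics/c4.png

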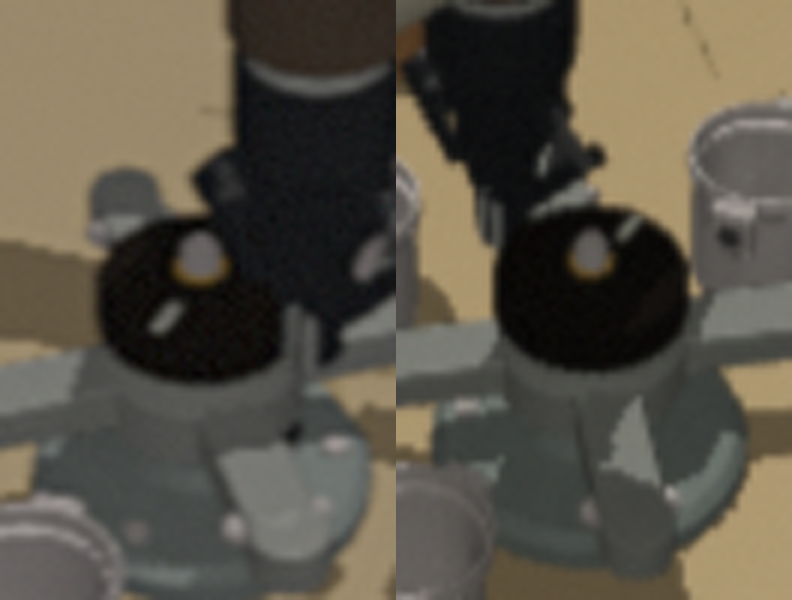

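The index is now near -85° (scene crop (166,316)), about 410° turned in one orbit, so roughly 310° remain. On to the second orbit.

Request:
{"api": "servo_tool", "payload": {"commands": [[[255, -0.0075, 0, 0, 0, 0, 0], [255, -0.0075, 0.001, 0, 0, 0, 0], [255, -0.0075, 0.002, 0, 0, 0, 0], [255, -0.007, 0.0025, 0, 0, 0, 0], [255, -0.0065, 0.0035, 0, 0, 0, 0], [255, -0.0055, 0.0045, 0, 0, 0, 0], [255, -0.0045, 0.0055, 0, 0, 0, 0], [255, -0.0035, 0.006, 0, 0, 0, 0], [255, -0.003, 0.0065, 0, 0, 0, 0], [255, -0.002, 0.0075, 0, 0, 0, 0]]]}}

```text
clock: 8.15
position: [524.9, 90.0, 112.0]
ee_rot: [0.707, -0.707, 0.001, -0.004]
contact_force: [8.0, 10.2, -1.0]
gripper_width: 0.1
grasp_force: 5.6
```

```bash
sed -i 's/f\[v,u\]>90/f[v,u]>75/' h.py
python3 - <<'E'
from h import *
look(136)
E
```

```text
scene (np.float64(8.0), np.float64(34.0), 18)
side None
```

Request:
{"api": "servo_tool", "payload": {"commands": [[[255, -0.001, 0.0075, 0, 0, 0, 0], [255, -0.0005, 0.0075, 0, 0, 0, 0], [255, 0, 0.0075, 0, 0, 0, 0], [255, 0, 0.0075, 0, 0, 0, 0], [255, 0.002, 0.0075, 0, 0, 0, 0], [255, 0.0025, 0.007, 0, 0, 0, 0], [255, 0.0032, 0.0065, 0, 0, 0, 0], [255, 0.0038, 0.006, 0, 0, 0, 0], [255, 0.0045, 0.0055, 0, 0, 0, 0], [255, 0.0055, 0.005, 0, 0, 0, 0]]]}}

```text
clock: 9.08
position: [451.3, 69.9, 111.5]
ee_rot: [0.707, -0.707, -0.003, 0.001]
contact_force: [-13.8, 15.7, 14.2]
gripper_width: -0.0
grasp_force: 10.9
```

Run:
```python
from h import *
look(137)
```

```text
scene (np.float64(97.0), np.float64(39.0), 7)
side None
```

Request:
{"api": "servo_tool", "payload": {"commands": [[[255, 0.006, 0.0045, 0, 0, 0, 0], [255, 0.0065, 0.0035, 0, 0, 0, 0], [255, 0.007, 0.0025, 0, 0, 0, 0], [255, 0.0075, 0.002, 0, 0, 0, 0], [255, 0.0075, 0.001, 0, 0, 0, 0], [255, 0.0075, 0, 0, 0, 0, 0], [255, 0.007, -0.0015, 0, 0, 0, 0], [255, 0.007, -0.0025, 0, 0, 0, 0], [255, 0.0065, -0.003, 0, 0, 0, 0], [255, 0.006, -0.0045, 0, 0, 0, 0]]]}}

```text
clock: 10.02
position: [451.0, -3.5, 110.5]
ee_rot: [-0.707, 0.708, 0.002, -0.003]
contact_force: [-5.2, -1.1, 1.6]
gripper_width: -0.0
grasp_force: 2.3
```

Run:
```python
from h import *
look(137)
a=[]
for n,x,y in (('scene',270,195),('side',284,232)):
    f=cams.get_image(n)['frame'];a.append(cv2.resize(f[y-50:y+50,x-33:x+33],None,fx=6,fy=6,interpolation=cv2.INTER_CUBIC))
cv2.imwrite('pics/c5.png',np.hstack(a))
```

```text
scene (np.float64(172.0), np.float64(30.0), 7)
side (np.float64(179.0), np.float64(32.0), 12)
```

View pics/c5.png

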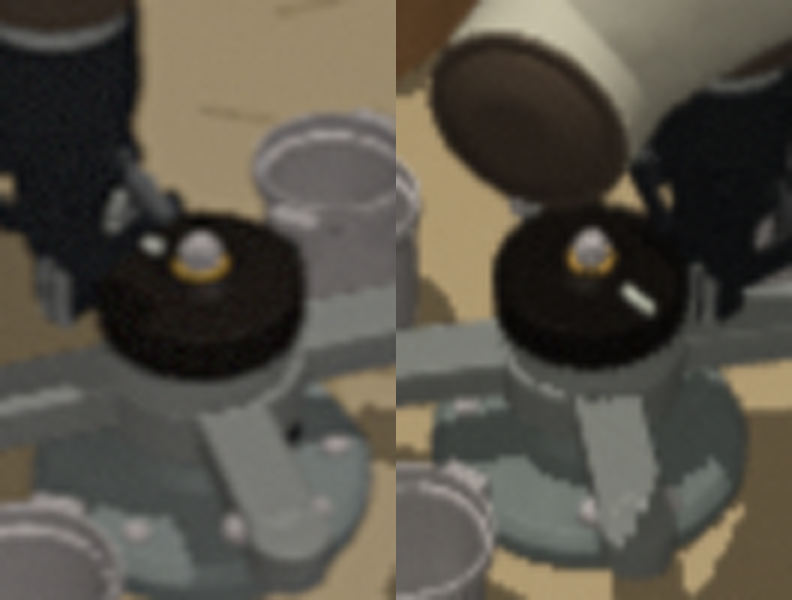

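The index is at about 179°, so roughly 47° remain: five more rows.

Request:
{"api": "servo_tool", "payload": {"commands": [[[255, 0.005, -0.005, 0, 0, 0, 0], [255, 0.0045, -0.0055, 0, 0, 0, 0], [255, 0.0035, -0.006, 0, 0, 0, 0], [255, 0.0025, -0.0065, 0, 0, 0, 0], [255, 0.0025, -0.007, 0, 0, 0, 0], [255, 0, 0, 0, 0, 0, 0]]]}}

```text
clock: 10.72
position: [481.4, -23.4, 110.5]
ee_rot: [-0.707, 0.708, 0.001, -0.005]
contact_force: [-2.4, -12.0, 1.5]
gripper_width: -0.4
grasp_force: 5.9
```

Run:
```python
from h import *
look(138)
```

```text
scene (np.float64(-150.0), np.float64(28.0), 9)
side (np.float64(-140.0), np.float64(33.0), 12)
```

Index is at -140° against the start's -134°. One 6 mm nudge, then I'll back away radially and rise.

Request:
{"api": "servo_tool", "payload": {"commands": [[[255, 0, -0.006, 0, 0, 0, 0], [255, 0, 0, 0, 0, 0, 0], [255, 0.01, 0, 0, 0, 0, 0], [255, 0.015, 0, 0, 0, 0, 0], [255, 0, 0, -0.03, 0, 0, 0], [255, 0, 0, -0.035, 0, 0, 0], [255, 0, 0, -0.035, 0, 0, 0], [255, 0, 0, -0.03, 0, 0, 0], [255, 0, 0, 0, 0, 0, 0], [255, 0, 0, 0, 0, 0, 0]]]}}

```text
clock: 11.65
position: [491.3, -44.9, 243.5]
ee_rot: [-0.707, 0.707, -0.002, 0.003]
contact_force: [-0.5, -0.2, -0.8]
gripper_width: 0.3
grasp_force: 0.0
```

Run:
```python
from h import *
look(138)
a=[]
for n,x,y in (('scene',270,195),('side',284,232)):
    f=cams.get_image(n)['frame'];a.append(cv2.resize(f[y-60:y+60,x-80:x+80],None,fx=2.5,fy=2.5,interpolation=cv2.INTER_CUBIC))
    o=cv2.imread(f'pics/{n}0.png');a.append(cv2.resize(o[y-60:y+60,x-80:x+80],None,fx=2.5,fy=2.5,interpolation=cv2.INTER_CUBIC))
cv2.imwrite('pics/c6.png',np.vstack([np.hstack(a[:2]),np.hstack(a[2:])]))
```

```text
scene (np.float64(-142.0), np.float64(35.0), 20)
side (np.float64(-132.0), np.float64(34.0), 12)
```

View pics/c6.png

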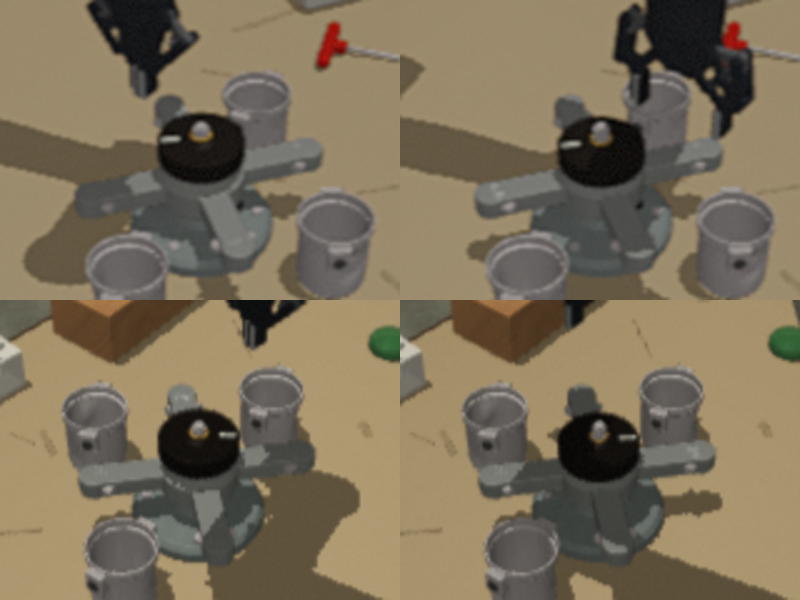

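The index points as it did at the start, the knob sits visibly higher, the buckets are unmoved, and the gripper is clear.

```bash
python3 -c "
from h import *
print(ticket.job_done())"
```

```text
the job is handed in; nothing more can be done
None
```

I slackened the knob two full turns anticlockwise, with its index line back within a few degrees of where it started and the buckets unmoved by eye, and handed the job in with the gripper clear; no verdict came back.

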